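# Turn the album leaf and park the van on show

### The arm

A 6-joint arm with a two-finger parallel gripper is mounted at the origin on the work surface. World frame = base frame: x ahead of the robot, y to its left, z up, the work surface at z = 0. Lengths are in m, angles in rad, forces in N, time in s.
With the tool pointing down it reaches from about 0.35 to 0.975 m from the base axis. Payload 4.9 kg.
Tool frame: the origin (TCP) lies on the mounting face of the last link; the fingertips stand 173 mm ahead of it and the grasp point (between the pads) lies 155 mm ahead of it; z points along the fingers, y is the direction in which the jaws open and shut (so a half turn about z gives the same grasp; the last joint's range is limited). The gripper opens to 85 mm and grips with 20 to 120 N. Pads are 22 mm wide; open, the fingers measure 114 mm over their backs; the gripper's body (76 mm by 85 mm) begins 54 mm behind the grasp point. The pads swing forward as they close: fully open they stand 13 mm farther back than shut.
Start: joints at [1.198, 0.053, 1.613, -0, 1.476, -0.119], TCP at [0.157, 0.605, 0.405] pointing down, gripper open.
Joint ranges: [-3.01, 3.01], [-1.01, 2.22], [0.06, 2.58], [-1.02, 4.17], [0.09, 2.62], [-3.14, 3.14]. Speed limits (rad/s): [2.57, 2.57, 3.14, 3.14, 3.14, 3.14].

### API

Orientations are given as a unit quaternion [w, x, y, z].
In Python, from plant import manip gives the robot as it stands.
- The arm moves only by the tool play_rows, never from a script. Its argument "increments" is a list of rows, each an object with "offset": the shift along the tool's x, y, z in mm, a list of three; "twist": the turn about the tool's z in rad; "grip": the opening, from 0 (shut) to 1 (fully open). In form: [{"offset": [dx, dy, dz], "twist": twist, "grip": grip}, ...]. A call has 1 to 5 rows; each row is the pose to reach, as a shift and turn from the pose commanded when the call began, along the tool's axes at that moment; what a row does not reach only later rows make up. A row lasts 1/12 s, in which the tool goes at most 41.7 mm and 7.16 degrees, less where a joint would pass 70% of its speed; a pose out of reach is approached as far as the arm can. A call with a gripper value outside its range is refused whole. The fingers move at their own pace and stop on an object; the grip force is fixed at half the most. Time passes only in rows, so rows that repeat a pose let the fingers close. It gives the time, the measured TCP pose, the force and the opening at its end, in the units of the state.
- manip.state(): the state, without advancing time (a new reading comes with each control period).
- manip.grab_frame(name): name is "scene" or "top"; returns the picture (480x640x3 uint8, blue, green, red); there is no depth.
- manip.get_calibration(name): a dict with "fx", "fy", "cx", "cy" (pixels), "T" (4x4, takes a point from camera to world coordinates). Camera axes: x right, y down, z forward; pixel columns grow to the right and rows downward; lengths in m; the calibration is good to about 2 mm. A picture is of the moment at which its call begins. get_calibration takes no time and is no camera call.
- manip.job_done(): hands the job in, once; it reports no verdict.
Trained networks look in the newest picture that a camera, given by its name, has taken for a name from the list of things; names that differ only in an ending like _2 or _b are one class to them, and where a whole thing is asked for, a point or a joint stands for the part that bears it (a point fixed in the world has none). Each returns a list of dicts, best first, with "p" (0 to 1); they miss things now and then, are a little off and sometimes report something else, mostly with a low value. They report only what shows in the picture. A call takes as long as a camera call.
- manip.boxes_of(query, camera): "xyz" ([x, y, z] in m, in the coordinates of the camera as it stood for that picture, good to about 4 mm: the middle of the surface that is visible of it).
- manip.tip_of(query, camera): "xyz" ([x, y, z] in m, in the coordinates of the camera as it stood for that picture, good to about 4 mm: a listed point, or the origin of a listed thing).
The state is a dict: "time": time; "joint_pos": joint angles; "joint_vel": joint speeds; "joint_efforts": joint torques, N m; "tool_pos": TCP position; "tool_rot": TCP orientation; "contact_force": force on the tool from outside, world axes, zero at the start; "ft_torque": the same for the moment, N m; "gripper_width": opening from 0.0 (shut) to 1.0 (fully open).
Only numpy, scipy, OpenCV 4.12 (cv2) and the standard library are available. Lean on these libraries where they do the work, as an engineer would, in place of code of your own. Each camera call takes 0.05 s, during which the arm holds its last target. There are 200 camera calls.

### The job

Change the toy display on the oak ledge: take the stiff tabbed leaf of the open ring album by its tab, turn it over the rings and lower it gently onto the opposite cover so that its other face (the van picture) shows, without letting it fall either way. Then pick up the police van and set it down, not drop it, upright on its wheels inside the low kerb of the parking bay at the front of the album stand, either way round. Leave the taxi, dump truck, display cube and ramp block where they are.

Things in the scene. Friction and masses are not known exactly. Their poses are not given: they have to be found in the camera images.
- stand: Fixed stand with the open ring album; origin on the ledge under the middle of the rings, axes as rings. Wooden board 14 mm thick, x -172 to 68 mm, y +-95 mm. Two grey covers with sheets make a V, 116 mm long in x, each leaning 33 deg outward from vertical, 18 to 96 mm from the ring axis; farther out nothing stands behind the leaf, so its tab is free on both faces.
- rings (a point): Middle of the ring axis (the leaf's hinge), 34 mm above the ledge, fixed to the stand. x runs level along the ring axis, away from the parking bay; y is level, towards the cover on which the leaf starts; z up. Position and yaw differ from start to start.
- leaf (a joint): Turn of the leaf about the ring axis, rad. 0: rests on the +y cover, leaning 33 deg from vertical towards +y of rings; 0.576: upright; 1.152 (stop): rests on the opposite (-y) cover, leaning 33 deg the other way. The hinge is almost free: let go in between, the leaf falls to the side it leans to.
- leaf_tab (a point): On the leaf's tab, mid-thickness, 135 mm from the ring axis. Turns with the leaf: z along the leaf from rings to tab end, x along the ring axis, y square to the faces. Leaf: stiff white board 5 mm thick, 90 g, 112 mm wide (x), out to 108 mm from the axis; then a centred tab 46 mm wide, 5 mm thick, out to 150 mm. Its upper face first shows a low car, its hidden face a tall van.
- bay (a point): Centre of the parking bay's floor, on the stand 125 mm in front of the rings (towards -x of rings), 14 mm above the ledge. Same axes as rings. The bay is 144 mm long along y and 74 mm along x inside a kerb 5 mm wide and 6 mm high.
- van_center (a point): Centre (34 mm above its wheel bottoms) of the loose police van: boxy, tall body, light bar across the roof, black plastic, wheels that do not turn; 120 mm long (x, nose to +x), 52 wide (y), 68 high (z), about 160 g. Flat upright sides 15 to 61 mm up. Starts on the ledge left or right of the stand (the taxi on the other side), at varied angles.
- van: The same van; origin at the middle of its underside on the wheel-bottom plane, same axes
- taxi: Bystander: low die-cast saloon taxi with a small roof sign, 112 x 46 x 43 mm, origin at the middle of its underside
- truck: Bystander: plastic dump truck, 150 x 70 x 78 mm, origin at the middle of its underside, beyond the work on the left
- cube: Bystander: clear acrylic display cube with closed flip-top lid, 114 x 114 x 108 mm, origin at the middle of its underside, beyond the work on the right
- ramp: Bystander: wooden ramp block, 120 x 70 x 40 mm, origin at the middle of its underside, near the robot on the left

How it is judged:
On the way, in this order (a step that is already met when the one before it is completed fails the run):
1. the leaf is turned over the rings and lies on the opposite cover (value of joint leaf above 1.1 rad and velocity of joint leaf below 0.1 rad/s), for 0.2 s.
2. the van stands upright on its wheels inside the bay's kerb (x of van_center in the frame of bay between -0.015 and 0.015 m and y of van_center in the frame of bay between -0.016 and 0.016 m and z of van_center in the frame of bay below 0.038 m and angle between van_center's own z axis and vertical below 0.08 rad and angle between the x axis of van and the y axis of bay, either way round below 0.25 rad), for 0.2 s.
At the end, for the whole second after the job is handed in: The leaf rests on the opposite cover (joint leaf within 0.05 rad of its stop) and the van stands at rest, upright (within 0.08 rad) on the bay floor inside the kerb: centre within 15 mm of the bay's centre across it and 16 mm along it, lying along the bay within 0.25 rad, either way round (all of step 2 and value of joint leaf above 1.1 rad and linear speed of van below 0.02 m/s); the robot touches nothing.
It fails at once if the leaf falls or is flung (faster than 3.0 rad/s, either way) (velocity of joint leaf above 3 rad/s or velocity of joint leaf below -3 rad/s).
It fails at once if the van is dropped or thrown (faster than 0.6 m/s while not held) (linear speed of van above 0.6 m/s and contact force between the fingers and van below 0.3 N).
It fails at once if a bystander is moved by more than 25 mm (distance of any of taxi, truck, cube, ramp from where it was at the start of the episode above 0.025 m).
It also fails if it takes over 56 s, if anything falls off the work surface, if the arm or the gripper's body presses on something with over 40 N, if the wrist force passes 120 N, or if a joint passes its speed limit or range.

## Working session

There is one attempt and no reset: what is moved stays moved. The work goes in short steps, Python scripts to look and compute and a tool call to move; the robot and the scene stay as the last step left them, time stands still between calls to the robot, and variables do not carry over. Pictures are saved under pics/ and viewed, about 8 in all and at most 12, crops included, and the job is handed in when it is done.

Besides the shell and the picture viewer there is one more tool, called after ">>>" in YAML: its name, and indented under it one key for each argument. play_rows: Moves the arm, as the interface text tells. Its arguments: {"type":"object","properties":{"increments":{"type":"array"}},"required":["increments"]}

```bash
ls; mkdir -p pics; cat > h.py <<'E'
import numpy as np, cv2
from plant import manip
from scipy.spatial.transform import Rotation as R
def grab(c,name):
    im=manip.grab_frame(c); cv2.imwrite('pics/%s.png'%name,im); return im
def find(q,c,f='tip_of',n=2):
    T=np.array(manip.get_calibration(c)['T'])
    return [((T@np.r_[d['xyz'],1])[:3].round(4),round(d['p'],2)) for d in getattr(manip,f)(q,c)[:n]]
def pose():
    s=manip.state(); q=s['tool_rot']; return np.array(s['tool_pos']),R.from_quat([q[1],q[2],q[3],q[0]])
E
python3 - <<'E'
from h import *
s=manip.state();print(s)
for c in ['scene','top']:
    grab(c,c+'0'); k=manip.get_calibration(c); print(c,k['fx'],np.array(k['T']).round(3).tolist())
    for q in ['rings','leaf_tab','bay','van_center','van','taxi','truck','cube','ramp','stand']: print(q,find(q,c))
im=np.hstack([cv2.imread('pics/%s0.png'%c) for c in('scene','top')])
E
```

```text
pics
{'time': 0.0, 'joint_pos': array([ 1.19796777e+00,  5.33927788e-02,  1.61431318e+00,  4.71643113e-06,
        1.47603113e+00, -1.18996887e-01]), 'joint_vel': array([-9.96427525e-04,  4.61657063e-04,  3.20325587e-05, -1.99549668e-04,
        1.36460177e-03,  7.20419264e-04]), 'joint_efforts': array([-5.05546850e-04, -3.93677473e+01, -3.70180357e+01, -1.73750359e-04,
        7.08263658e-03,  1.78147519e-05]), 'tool_pos': array([0.15684451, 0.60471991, 0.40342892]), 'tool_rot': array([-2.63299303e-04,  1.26575543e-01,  9.91956391e-01, -1.03938931e-03]), 'contact_force': array([ 0.99354109,  0.57732725, -0.50533389]), 'ft_torque': array([ 0.03514862,  0.05376216, -0.02656271]), 'gripper_width': 1.003362351135741}
scene 471.437557925955 [[-0.694, 0.403, -0.597, 1.184], [0.72, 0.414, -0.557, 0.645], [0.023, -0.817, -0.577, 0.751], [0.0, 0.0, 0.0, 1.0]]
rings [(array([ 0.599 , -0.0037,  0.0304]), 0.95), (array([0.5974, 0.0639, 0.1425]), 0.59)]
leaf_tab [(array([0.5946, 0.0646, 0.1439]), 0.59)]
bay [(array([ 0.4768, -0.006 ,  0.0114]), 0.89)]
van_center [(array([ 0.5213, -0.2986,  0.034
[... 350 characters left out ...]
 7.228e-01, -3.307e-01, -7.000e-04]), 0.52)]
top 499.70230415521667 [[0.017, -0.998, 0.056, 0.405], [-1.0, -0.018, -0.008, 0.002], [0.009, -0.055, -0.998, 1.358], [0.0, 0.0, 0.0, 1.0]]
rings [(array([ 0.5962, -0.0061,  0.0354]), 0.82)]
leaf_tab [(array([0.5981, 0.0645, 0.1469]), 0.92)]
bay [(array([ 0.4743, -0.0063,  0.0132]), 0.82)]
van_center [(array([ 0.5218, -0.297 ,  0.0274]), 0.87)]
van [(array([ 0.5188, -0.2992,  0.004 ]), 0.66)]
taxi [(array([0.4784, 0.37  , 0.0018]), 0.66), (array([ 0.5182, -0.3018,  0.0052]), 0.54)]
truck [(array([ 0.6933,  0.3261, -0.0025]), 0.69)]
cube [(array([ 7.186e-01, -3.293e-01, -5.000e-04]), 0.56)]
ramp []
stand [(array([ 0.6012, -0.0035, -0.0027]), 0.89)]
```

View pics/top0.png

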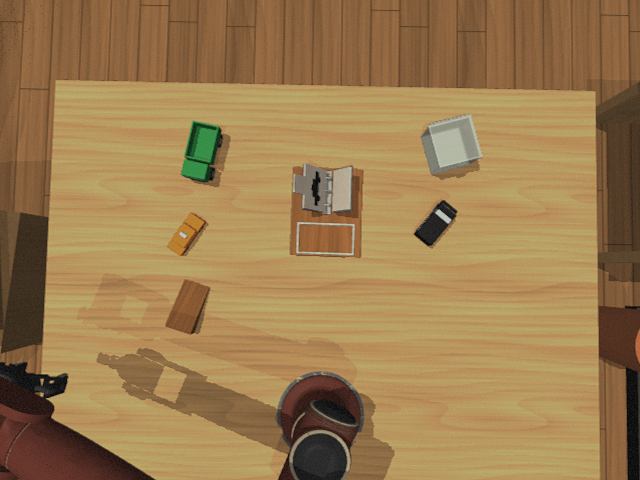

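View pics/scene0.png

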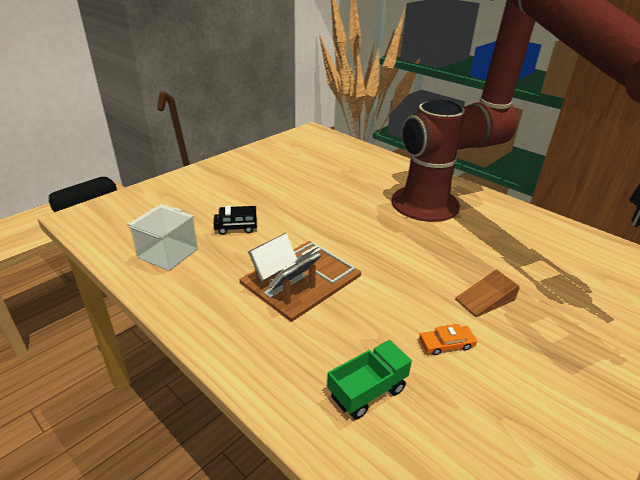

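The top view shows the album at about (325,190) with its leaf and tab on the left (+y), and the bay kerb spanning (297..354, 223..255). The van is on the right at about (436,223), the taxi on the left at (187,234). Both networks agree with this. Next I'll measure the stand yaw and van yaw.

```bash
cat >> h.py <<'E'
def toplane(uv,z,c='top'):
    k=manip.get_calibration(c);T=np.array(k['T'])
    uv=np.atleast_2d(uv).astype(float)
    d=np.c_[(uv[:,0]-k['cx'])/k['fx'],(uv[:,1]-k['cy'])/k['fy'],np.ones(len(uv))]@T[:3,:3].T
    return T[:3,3]+d*((z-T[2,3])/d[:,2])[:,None]
def proj(P,c='top'):
    k=manip.get_calibration(c);T=np.linalg.inv(np.array(k['T']))
    p=np.atleast_2d(P)@T[:3,:3].T+T[:3,3]
    return np.c_[p[:,0]/p[:,2]*k['fx']+k['cx'],p[:,1]/p[:,2]*k['fy']+k['cy']]
def vanfit(im,x0,lo,hi,z=0.,zc=0.):
    # silhouette fit of a box 120x52x68 to dark pixels in window
    from scipy.optimize import minimize
    m=np.zeros(im.shape[:2],np.uint8); (u0,v0),(u1,v1)=lo,hi
    m[v0:v1,u0:u1]=(im[v0:v1,u0:u1].max(2)<75)*255
    m=cv2.morphologyEx(m,cv2.MORPH_CLOSE,np.ones((9,9))); n,l,s,_=cv2.connectedComponentsWithStats(m)
    m=(l==1+s[1:,4].argmax()).astype(np.uint8)
    S=8
    def cost(p):
        c,s_=np.cos(p[2]),np.sin(p[2])
        P=[[p[0]+c*a-s_*b,p[1]+s_*a+c*b,h] for a in(-.06,.06) for b in(-.026,.026) for h in(z+.008,z+.06)]
        h=cv2.convexHull((proj(P)*S).astype(np.int32)-np.array([lo])*S)
        r=cv2.fillConvexPoly(np.zeros(((v1-v0)*S,(u1-u0)*S),np.uint8),h,1)
        M=cv2.resize(m[v0:v1,u0:u1],None,fx=S,fy=S,interpolation=cv2.INTER_NEAREST)
        return 1-(r&M).sum()/(r|M).sum()
    o=minimize(cost,x0,method='Nelder-Mead',options=dict(initial_simplex=np.array(x0)+np.array([[0,0,0],[.01,0,0],[0,.01,0],[0,0,.15]])))
    return o.x,o.fun
E
python3 - <<'E'
from h import *
im=cv2.imread('pics/top0.png')
w=np.zeros((480,640),np.uint8); w[217:260,290:360]=(im[217:260,290:360].min(2)>150)
p=np.argwhere(w)[:,::-1]; r=cv2.minAreaRect(p.astype(np.float32)); b=toplane(cv2.boxPoints(r),.02)
print(len(p),b.round(4).tolist(),b.mean(0))
for i in range(2): d=b[i+1]-b[i]; print(np.linalg.norm(d),np.degrees(np.arctan2(d[1],d[0])))
print(vanfit(im,[.52,-.298,-.7],(405,190),(470,255)))
P,Rr=pose(); print(P,Rr.as_matrix().round(3))
E
```

```text
211 [[0.4327, 0.0699, 0.02], [0.5153, 0.0688, 0.02], [0.5129, -0.0831, 0.02], [0.4303, -0.0816, 0.02]] [ 0.47282267 -0.00650355  0.02      ]
0.08252908636869709 -0.7308515688317009
0.15195420783028232 -90.8841568648078
(array([ 0.51670918, -0.30091928, -0.68257276]), np.float64(0.13892422182259456))
[0.15692512 0.60494702 0.40469373] [[-0.968  0.251 -0.   ]
 [ 0.251  0.968 -0.   ]
 [ 0.    -0.    -1.   ]]
```

>>> play_rows:
  increments:
    - {"offset": [-33,-24,0],"twist": -0.08,"grip": 0.5}
    - {"offset": [-66,-48,0],"twist": -0.16,"grip": 0.5}
    - {"offset": [-99,-72,0],"twist": -0.239,"grip": 0.5}
    - {"offset": [-132,-96,0],"twist": -0.239,"grip": 0.5}
    - {"offset": [-165,-120,0],"twist": -0.239,"grip": 0.5}

```text
time: 1.52
tool_pos: [0.2872, 0.4459, 0.4048]
tool_rot: [0.0, 0.007, 1.0, 0.0]
contact_force: [1.4, 0.3, 0.3]
gripper_width: 0.503
```

>>> play_rows:
  increments:
    - {"offset": [-26,-31,0],"twist": 0,"grip": 0.5}
    - {"offset": [-52,-62,0],"twist": 0,"grip": 0.5}
    - {"offset": [-78,-93,0],"twist": 0,"grip": 0.5}
    - {"offset": [-105,-124,0],"twist": 0,"grip": 0.5}
    - {"offset": [-131,-155,0],"twist": 0,"grip": 0.5}

```text
time: 1.93
tool_pos: [0.416, 0.2887, 0.4051]
tool_rot: [0.0, 0.007, 1.0, 0.0]
contact_force: [0.8, 0.7, 0.6]
gripper_width: 0.502
```

>>> play_rows:
  increments:
    - {"offset": [-26,-31,0],"twist": 0,"grip": 0.5}
    - {"offset": [-52,-62,0],"twist": 0,"grip": 0.5}
    - {"offset": [-78,-93,0],"twist": 0,"grip": 0.5}
    - {"offset": [-105,-124,0],"twist": 0,"grip": 0.5}
    - {"offset": [-131,-155,0],"twist": 0,"grip": 0.5}

```text
time: 2.35
tool_pos: [0.5449, 0.1316, 0.405]
tool_rot: [0.0, 0.008, 1.0, 0.0]
contact_force: [0.7, 0.6, -0.5]
gripper_width: 0.5
```

>>> play_rows:
  increments:
    - {"offset": [-26,-30,0],"twist": 0,"grip": 0.5}
    - {"offset": [-54,-61,0],"twist": 0,"grip": 0.5}
    - {"offset": [-54,-61,30],"twist": 0,"grip": 0.5}
    - {"offset": [-54,-61,60],"twist": 0,"grip": 0.5}
    - {"offset": [-54,-61,70],"twist": 0,"grip": 0.5}

```text
time: 2.77
tool_pos: [0.5961, 0.0708, 0.3297]
tool_rot: [-0.004, 0.008, 1.0, 0.0]
contact_force: [-1.3, 0.2, -1.1]
gripper_width: 0.501
```

```bash
python3 - <<'E'
from h import *
print(pose()[0])
im=grab('scene','s1'); print(find('leaf_tab','scene'),find('rings','scene'))
cv2.imwrite('pics/s1c.png',cv2.resize(im[190:320,200:380],None,fx=4,fy=4,interpolation=cv2.INTER_CUBIC))
E
```

```text
[0.5960747  0.07079479 0.32972855]
[(array([0.5983, 0.0644, 0.1408]), 0.61)] [(array([ 0.5984, -0.0038,  0.0353]), 0.78)]
```

View pics/s1c.png

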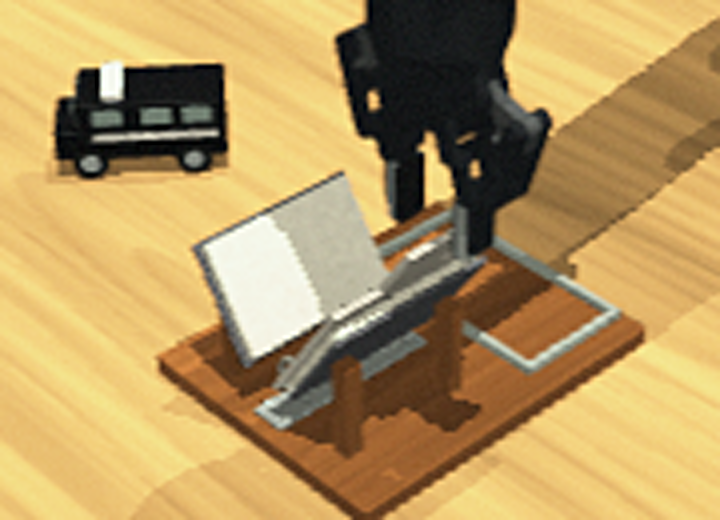

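```bash
python3 - <<'E'
from h import *
im=cv2.resize(cv2.imread('pics/s1.png')[190:320,200:380],None,fx=4,fy=4,interpolation=cv2.INTER_CUBIC)
o=np.array([.5985,-.006,.034]); yaw=-.014; X=np.array([np.cos(yaw),np.sin(yaw),0]); Y=np.array([-X[1],X[0],0]); Z=np.array([0,0,1.])
a=np.radians(33); L=np.cos(a)*Z+np.sin(a)*Y
def pt(P,c): 
    for q in (proj(P,'scene')-[200,190])*4+1.5: cv2.circle(im,tuple(q.astype(int)),3,c,-1)
pt([o+X*s+L*r for s,r in[(-.023,.108),(.023,.108),(-.023,.15),(.023,.15),(-.056,.108),(.056,.108)]],(0,0,255))
P,Rr=pose()
pt([P+Rr.apply([s,w,.17]) for s in(-.011,.011) for w in(-.021,.021)],(0,255,0))
cv2.imwrite('pics/s1d.png',im)
E
```

```text
(no output)
```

View pics/s1d.png

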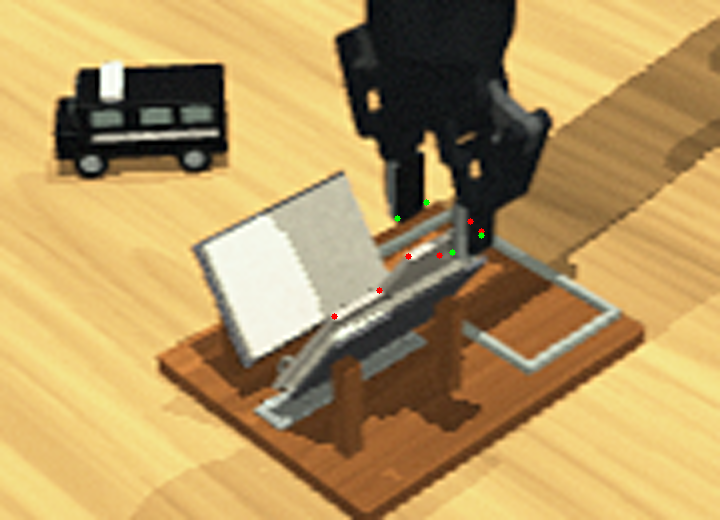

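The model overlay matches: the tab sits between the two fingertips (tips at about (400,217) and (480,245) in the crop). I'll descend and narrow the cage.

>>> play_rows:
  increments:
    - {"offset": [0,0,10],"twist": 0,"grip": 0.5}
    - {"offset": [0,-1,20],"twist": 0,"grip": 0.5}
    - {"offset": [0,-1,20],"twist": 0,"grip": 0.4}
    - {"offset": [0,-1,20],"twist": 0,"grip": 0.3}
    - {"offset": [0,-1,20],"twist": 0,"grip": 0.25}

```text
time: 3.33
tool_pos: [0.597, 0.0709, 0.3152]
tool_rot: [0.0, 0.007, 1.0, -0.0]
contact_force: [0.1, 0.4, 0.4]
gripper_width: 0.25
```

>>> play_rows:
  increments:
    - {"offset": [0,-4.6,-3],"twist": 0,"grip": 0.25}
    - {"offset": [0,-9.3,-5.9],"twist": 0,"grip": 0.24}
    - {"offset": [0,-14.1,-8.6],"twist": 0,"grip": 0.23}
    - {"offset": [0,-19,-11],"twist": 0,"grip": 0.22}
    - {"offset": [0,-24,-13.3],"twist": 0,"grip": 0.21}

```text
time: 3.75
tool_pos: [0.5967, 0.0461, 0.3288]
tool_rot: [0.001, 0.008, 1.0, -0.0]
contact_force: [-0.1, 0.2, -0.0]
gripper_width: 0.208
```

```bash
python3 - <<'E'
from h import *
print(pose()[0])
im=grab('scene','s2'); print(find('leaf_tab','scene'))
cv2.imwrite('pics/s2c.png',cv2.resize(im[190:320,200:380],None,fx=4,fy=4,interpolation=cv2.INTER_CUBIC))
E
```

```text
[0.59674158 0.04607474 0.32878791]
[]
```

View pics/s2c.png

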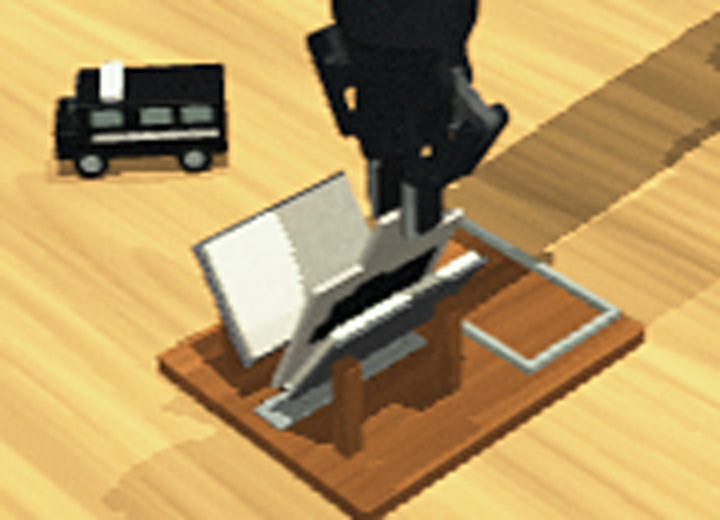

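The leaf has lifted off the +y cover, with its dark underside showing at about (380,290) and the tab between the fingers at about (410,220). I'll continue along the arc.

>>> play_rows:
  increments:
    - {"offset": [0,-5.1,-2.1],"twist": 0,"grip": 0.2}
    - {"offset": [0,-10.3,-3.9],"twist": 0,"grip": 0.18}
    - {"offset": [0,-15.5,-5.6],"twist": 0,"grip": 0.17}
    - {"offset": [0,-20.7,-7],"twist": 0,"grip": 0.16}
    - {"offset": [0,-26,-8.2],"twist": 0,"grip": 0.14}

```text
time: 4.27
tool_pos: [0.5962, 0.0201, 0.3363]
tool_rot: [-0.0, 0.007, 1.0, -0.0]
contact_force: [-0.0, 0.6, -0.1]
gripper_width: 0.14
```

>>> play_rows:
  increments:
    - {"offset": [0,-5,-0.8],"twist": 0,"grip": 0.13}
    - {"offset": [0,-10,-1.5],"twist": 0,"grip": 0.12}
    - {"offset": [0,-15,-2],"twist": 0,"grip": 0.11}
    - {"offset": [0,-20,-2.4],"twist": 0,"grip": 0.1}
    - {"offset": [0,-25,-2.7],"twist": 0,"grip": 0.1}

```text
time: 4.68
tool_pos: [0.5958, -0.0048, 0.3389]
tool_rot: [-0.0, 0.007, 1.0, -0.0]
contact_force: [-0.3, -0.4, -1.0]
gripper_width: 0.098
```

>>> play_rows:
  increments:
    - {"offset": [0,-5,0.2],"twist": 0,"grip": 0.1}
    - {"offset": [0,-10,0.6],"twist": 0,"grip": 0.11}
    - {"offset": [0,-15,1.1],"twist": 0,"grip": 0.12}
    - {"offset": [0,-21,1.8],"twist": 0,"grip": 0.13}
    - {"offset": [0,-27,2.6],"twist": 0,"grip": 0.14}

```text
time: 5.1
tool_pos: [0.5954, -0.0318, 0.3362]
tool_rot: [-0.0, 0.007, 1.0, -0.0]
contact_force: [0.1, -0.1, 0.9]
gripper_width: 0.137
```

>>> play_rows:
  increments:
    - {"offset": [0,-5,1.2],"twist": 0,"grip": 0.15}
    - {"offset": [0,-10,2.6],"twist": 0,"grip": 0.16}
    - {"offset": [0,-15,4.3],"twist": 0,"grip": 0.17}
    - {"offset": [0,-21,6.2],"twist": 0,"grip": 0.19}
    - {"offset": [0,-27,8.2],"twist": 0,"grip": 0.2}

```text
time: 5.52
tool_pos: [0.595, -0.0588, 0.3278]
tool_rot: [-0.0, 0.007, 1.0, -0.0]
contact_force: [0.3, 0.4, -0.0]
gripper_width: 0.201
```

```bash
python3 - <<'E'
from h import *
print(pose()[0])
im=grab('scene','s3'); print(find('leaf_tab','scene'))
cv2.imwrite('pics/s3c.png',cv2.resize(im[190:320,200:380],None,fx=4,fy=4,interpolation=cv2.INTER_CUBIC))
E
```

```text
[ 0.59501675 -0.05880433  0.32784422]
[(array([ 0.5915, -0.0602,  0.1527]), 0.77)]
```

View pics/s3c.png

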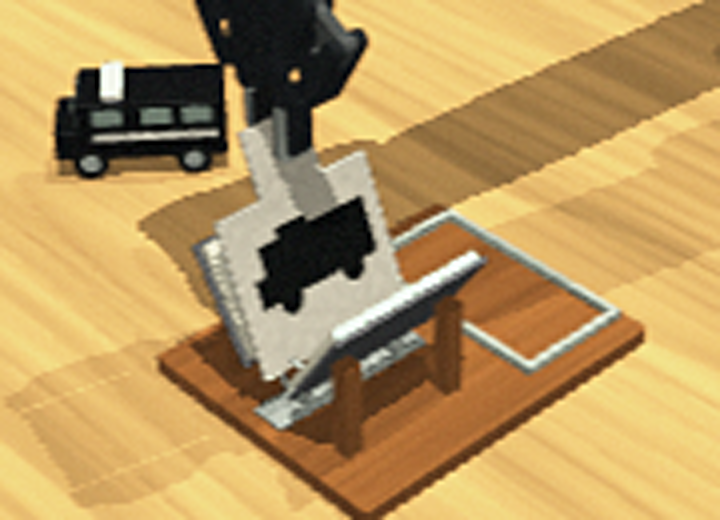

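The van picture shows at about (320,250) and the leaf leans toward -y, carried between the fingers. I'll lower it the rest of the way onto the cover.

>>> play_rows:
  increments:
    - {"offset": [0,-5,2.3],"twist": 0,"grip": 0.21}
    - {"offset": [0,-10,4.7],"twist": 0,"grip": 0.22}
    - {"offset": [0,-15,7.4],"twist": 0,"grip": 0.23}
    - {"offset": [0,-20,10.2],"twist": 0,"grip": 0.24}
    - {"offset": [0,-25,13],"twist": 0,"grip": 0.26}

```text
time: 6.03
tool_pos: [0.5946, -0.0837, 0.3147]
tool_rot: [-0.0, 0.007, 1.0, 0.0]
contact_force: [0.3, -0.0, -0.7]
gripper_width: 0.265
```

>>> play_rows:
  increments:
    - {"offset": [0,-2,0],"twist": 0,"grip": 0.3}
    - {"offset": [0,-4,0],"twist": 0,"grip": 0.35}
    - {"offset": [0,-4,0],"twist": 0,"grip": 0.4}
    - {"offset": [0,-4,0],"twist": 0,"grip": 0.5}
    - {"offset": [0,-4,0],"twist": 0,"grip": 0.6}

```text
time: 6.45
tool_pos: [0.5947, -0.0871, 0.3154]
tool_rot: [0.0, 0.007, 1.0, -0.0]
contact_force: [0.1, -0.5, -0.2]
gripper_width: 0.597
```

```bash
python3 - <<'E'
from h import *
print(pose()[0])
im=grab('scene','s4'); print(find('leaf_tab','scene'))
cv2.imwrite('pics/s4c.png',cv2.resize(im[190:320,200:380],None,fx=4,fy=4,interpolation=cv2.INTER_CUBIC))
E
```

```text
[ 0.59469774 -0.08711653  0.31535099]
[(array([ 0.5942, -0.0825,  0.1451]), 0.63)]
```

View pics/s4c.png

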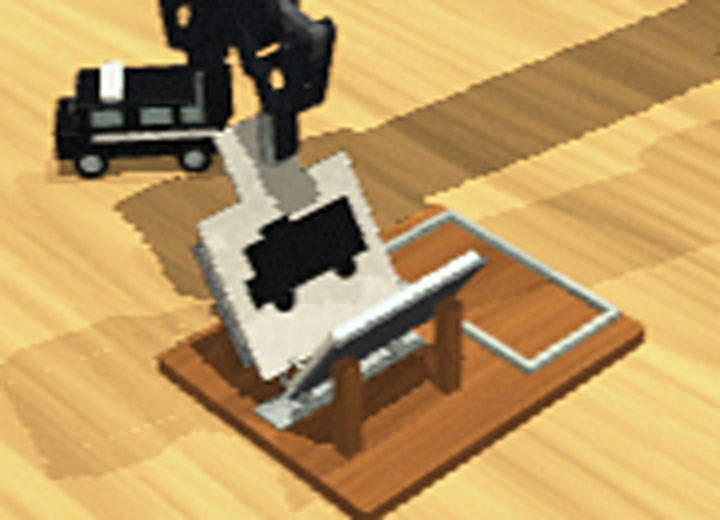

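The leaf lies on the -y cover with the van picture up, at about (305,255). Retreating upward, then moving over the van.

>>> play_rows:
  increments:
    - {"offset": [0,0,-25],"twist": 0,"grip": 0.6}
    - {"offset": [0,0,-55],"twist": 0,"grip": 0.7}
    - {"offset": [10,-30,-70],"twist": 0.1,"grip": 0.8}
    - {"offset": [22,-65,-70],"twist": 0.2,"grip": 1.0}
    - {"offset": [35,-100,-70],"twist": 0.3,"grip": 1.0}

```text
time: 6.97
tool_pos: [0.5583, -0.1871, 0.3877]
tool_rot: [0.002, 0.158, 0.987, -0.001]
contact_force: [-0.1, -0.2, -0.7]
gripper_width: 0.999
```

```bash
python3 - <<'E'
from h import *
P,Rr=pose();print(manip.state()['time'],P)
grab('scene','s5');im=grab('top','t5'); print(find('leaf_tab','scene'),find('leaf_tab','top'),find('van_center','scene'),find('van_center','top'))
d=np.array([.5195,-.299,.25])-P
print((Rr.inv().apply(d)*1e3).round(1), np.degrees(np.arctan2(*Rr.as_matrix()[1::-1,1])))
E
```

```text
6.9667 [ 0.55831077 -0.18712949  0.3877062 ]
[(array([ 0.595 , -0.0797,  0.1392]), 0.7)] [(array([ 0.5954, -0.086 ,  0.146 ]), 0.88)] [(array([ 0.5216, -0.296 ,  0.0315]), 0.86)] [(array([ 0.5204, -0.2985,  0.025 ]), 0.52)]
[   2.6 -118.3  137.8] 71.82805310551394
```

>>> play_rows:
  increments:
    - {"offset": [0,-30,10],"twist": 0.1,"grip": 1.0}
    - {"offset": [1,-60,20],"twist": 0.2,"grip": 1.0}
    - {"offset": [1,-90,30],"twist": 0.3,"grip": 1.0}
    - {"offset": [2,-118,40],"twist": 0.363,"grip": 1.0}
    - {"offset": [2,-118,60],"twist": 0.363,"grip": 1.0}

```text
time: 7.68
tool_pos: [0.5197, -0.301, 0.3269]
tool_rot: [0.002, 0.334, 0.943, -0.002]
contact_force: [0.2, 0.5, 0.6]
gripper_width: 1.0
```

```bash
python3 - <<'E'
from h import *
P,Rr=pose();print(manip.state()['time'],P)
im=grab('scene','s6');print(find('van_center','scene'))
print((Rr.inv().apply(np.array([.5205,-.298,.19])-P)*1e3).round(1), np.degrees(np.arctan2(*Rr.as_matrix()[1::-1,1])))
for s in(-.011,.011):
  for w in(-.0425,.0425):
    q=proj(P+Rr.apply([s,w,.16]),'scene')[0]; cv2.circle(im,tuple(q.astype(int)),1,(0,255,0),-1)
c,s_=np.cos(-.683),np.sin(-.683)
for a in(-.06,.06):
  for b in(-.026,.026):
    q=proj([.5205+c*a-s_*b,-.298+s_*a+c*b,.061],'scene')[0]; cv2.circle(im,tuple(q.astype(int)),1,(0,0,255),-1)
cv2.imwrite('pics/s6c.png',cv2.resize(im[130:250,170:330],None,fx=4,fy=4,interpolation=cv2.INTER_CUBIC))
E
```

```text
7.6833 [ 0.51971682 -0.30102217  0.32690184]
[(array([ 0.5197, -0.2979,  0.0334]), 0.8), (array([0.696 , 0.3312, 0.0027]), 0.47)]
[  2.    3.  136.9] 50.96883823790406
```

View pics/s6c.png

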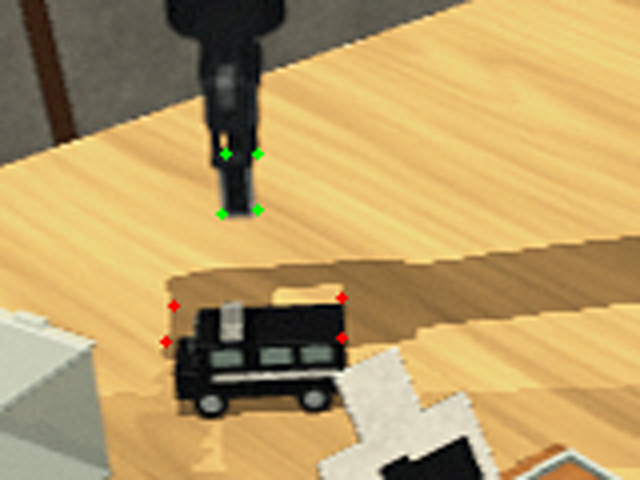

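The van's roof corners (at about (345,345) and (342,305) in the crop) match the predicted ones, and the gripper is aligned above. Descending and gripping.

>>> play_rows:
  increments:
    - {"offset": [1,2,30],"twist": 0,"grip": 1.0}
    - {"offset": [2,3,60],"twist": 0,"grip": 1.0}
    - {"offset": [2,3,90],"twist": 0,"grip": 1.0}
    - {"offset": [2,3,115],"twist": 0,"grip": 1.0}
    - {"offset": [2,3,136],"twist": 0,"grip": 1.0}

```text
time: 8.2
tool_pos: [0.5207, -0.2927, 0.1877]
tool_rot: [-0.001, 0.331, 0.944, 0.0]
contact_force: [-0.1, -0.3, 0.3]
gripper_width: 0.995
```

>>> play_rows:
  increments:
    - {"offset": [0,0,0],"twist": 0,"grip": 1.0}
    - {"offset": [0,0,0],"twist": 0,"grip": 0.85}
    - {"offset": [0,0,0],"twist": 0,"grip": 0.75}
    - {"offset": [0,0,0],"twist": 0,"grip": 0.68}
    - {"offset": [0,0,0],"twist": 0,"grip": 0.6}

```text
time: 8.62
tool_pos: [0.5211, -0.2954, 0.192]
tool_rot: [0.002, 0.332, 0.943, -0.001]
contact_force: [-1.4, -0.1, 3.8]
gripper_width: 0.603
```

>>> play_rows:
  increments:
    - {"offset": [0,0,0],"twist": 0,"grip": 0.4}
    - {"offset": [0,0,0],"twist": 0,"grip": 0.4}
    - {"offset": [0,0,0],"twist": 0,"grip": 0.4}

```text
time: 8.87
tool_pos: [0.521, -0.2955, 0.1921]
tool_rot: [0.002, 0.332, 0.943, -0.001]
contact_force: [-1.7, 0.1, 5.3]
gripper_width: 0.602
```

>>> play_rows:
  increments:
    - {"offset": [0,0,-10],"twist": 0,"grip": 0.4}
    - {"offset": [0,0,-35],"twist": 0,"grip": 0.4}
    - {"offset": [0,0,-70],"twist": 0,"grip": 0.4}
    - {"offset": [0,0,-105],"twist": 0.08,"grip": 0.4}
    - {"offset": [0,0,-140],"twist": 0.16,"grip": 0.4}

```text
time: 9.28
tool_pos: [0.5196, -0.2943, 0.3308]
tool_rot: [-0.0, 0.409, 0.913, 0.0]
contact_force: [-0.1, -0.6, -1.8]
gripper_width: 0.603
```

```bash
python3 - <<'E'
from h import *
P,Rr=pose();s=manip.state();print(s['time'],P,s['gripper_width'],s['joint_pos'].round(2))
im=grab('top','t7');im2=grab('scene','s7');print(find('van_center','scene'),find('leaf_tab','scene'),find('bay','scene'),find('van_center','top'),find('bay','top'))
print((Rr.inv().apply(np.array([.4742,-.0063,.33])-P)*1e3).round(1), np.degrees(np.arctan2(*Rr.as_matrix()[1::-1,1])), Rr.inv().apply(np.array(find('van_center','scene')[0][0])-P))
cv2.imwrite('pics/s7c.png',cv2.resize(im2[110:310,170:430],None,fx=3,fy=3,interpolation=cv2.INTER_CUBIC))
E
```

```text
9.2833 [ 0.51960404 -0.29425089  0.33083805] 0.6030302045337174 [-0.64  0.04  1.75  0.    1.35 -1.37]
[(array([ 0.5223, -0.2961,  0.1813]), 0.61)] [(array([ 0.5912, -0.0792,  0.1454]), 0.79)] [(array([ 0.4766, -0.0035,  0.0113]), 0.65)] [(array([ 0.5216, -0.2932,  0.1657]), 0.55)] [(array([ 0.4723, -0.0047,  0.0118]), 0.96)]
[245.  158.    1.1] 41.77710609832848 [-0.00328996  0.00072246  0.14953585]
```

View pics/s7c.png

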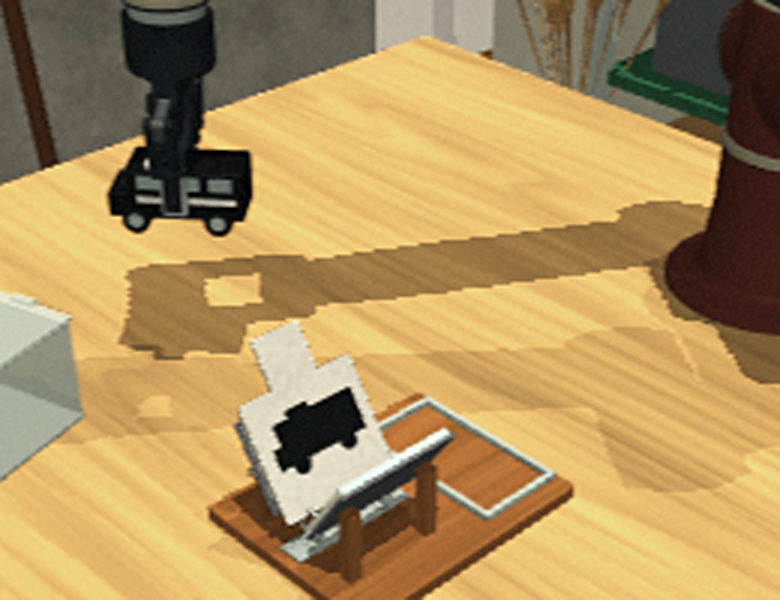

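Van is held level at about (180,190), and the leaf stays put. Carrying it to the bay.

>>> play_rows:
  increments:
    - {"offset": [20,13,0],"twist": 0.09,"grip": 0.4}
    - {"offset": [50,32,0],"twist": 0.19,"grip": 0.4}
    - {"offset": [80,52,0],"twist": 0.29,"grip": 0.4}
    - {"offset": [110,71,0],"twist": 0.39,"grip": 0.4}
    - {"offset": [140,91,0],"twist": 0.49,"grip": 0.4}

```text
time: 10.1
tool_pos: [0.493, -0.1283, 0.3271]
tool_rot: [-0.002, 0.618, 0.786, -0.0]
contact_force: [1.0, 1.1, -1.6]
gripper_width: 0.599
```

```bash
python3 - <<'E'
from h import *
P,Rr=pose();a=np.degrees(np.arctan2(*Rr.as_matrix()[1::-1,1]))
print(P,(Rr.inv().apply(np.array([.4745,-.0035,.33])-P)*1e3).round(1), a, np.radians(a+.8))
E
```

```text
[ 0.49298035 -0.12831375  0.32711249] [125.7  11.4  -2.6] 13.599395284543743 0.25131685801143405
```

>>> play_rows:
  increments:
    - {"offset": [35,3,0],"twist": 0.09,"grip": 0.4}
    - {"offset": [70,6,0],"twist": 0.18,"grip": 0.4}
    - {"offset": [105,9,0],"twist": 0.251,"grip": 0.4}
    - {"offset": [126,11,10],"twist": 0.251,"grip": 0.4}
    - {"offset": [126,11,40],"twist": 0.251,"grip": 0.4}

```text
time: 10.52
tool_pos: [0.4751, -0.0018, 0.292]
tool_rot: [0.002, 0.708, 0.706, 0.003]
contact_force: [1.2, -0.8, -2.2]
gripper_width: 0.605
```

>>> play_rows:
  increments:
    - {"offset": [0,0,25],"twist": 0,"grip": 0.4}
    - {"offset": [0,0,45],"twist": 0,"grip": 0.4}
    - {"offset": [0,0,50],"twist": 0,"grip": 0.4}
    - {"offset": [0,0,50],"twist": 0,"grip": 0.4}
    - {"offset": [0,0,50],"twist": 0,"grip": 0.4}

```text
time: 10.93
tool_pos: [0.4744, -0.0049, 0.2391]
tool_rot: [-0.0, 0.71, 0.704, -0.0]
contact_force: [1.1, -0.7, -1.9]
gripper_width: 0.605
```

```bash
python3 - <<'E'
from h import *
P,Rr=pose();a=np.degrees(np.arctan2(*Rr.as_matrix()[1::-1,1]))
im=grab('scene','s8');t=grab('top','t8')
print(manip.state()['time'],P,a)
for c in('scene','top'): print(find('van_center',c),find('bay',c),find('van',c),find('leaf_tab',c))
x=cv2.resize(im[180:300,220:380],(800,600),interpolation=cv2.INTER_CUBIC)
cv2.imwrite('pics/s8c.png',x)
E
```

```text
11.0333 [ 0.47442062 -0.0049292   0.23906342] -0.46601593610125425
[(array([ 0.4722, -0.004 ,  0.0812]), 0.61)] [(array([ 0.4777, -0.0052,  0.0125]), 0.82)] [(array([ 0.4757, -0.0022,  0.0471]), 0.9)] [(array([ 0.5935, -0.0833,  0.1432]), 0.57)]
[(array([0.4783, 0.3672, 0.0015]), 0.67)] [(array([ 0.4717, -0.0051,  0.0107]), 0.93)] [] [(array([ 0.5953, -0.0824,  0.1463]), 0.88)]
```

View pics/s8c.png

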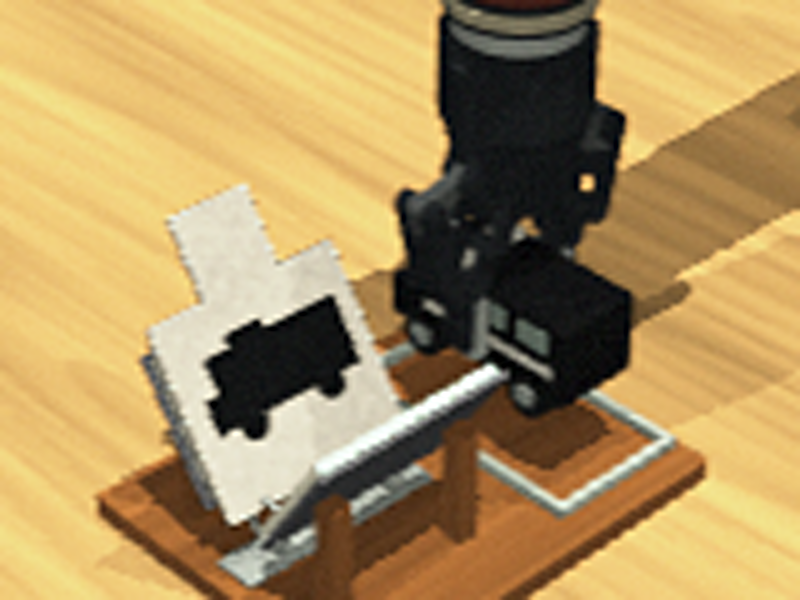

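The van is aligned over the bay; its front wheel at (525,395) hangs above the kerb area. Lowering gently.

>>> play_rows:
  increments:
    - {"offset": [0,0,8],"twist": 0,"grip": 0.4}
    - {"offset": [0,0,16],"twist": 0,"grip": 0.4}
    - {"offset": [0,0,24],"twist": 0,"grip": 0.4}
    - {"offset": [0,0,28],"twist": 0,"grip": 0.4}
    - {"offset": [0,0,30],"twist": 0,"grip": 0.4}

```text
time: 11.85
tool_pos: [0.4736, -0.0047, 0.2073]
tool_rot: [-0.001, 0.71, 0.704, -0.001]
contact_force: [-1.1, 0.4, -1.8]
gripper_width: 0.603
```

>>> play_rows:
  increments:
    - {"offset": [0,0,1],"twist": 0,"grip": 0.4}
    - {"offset": [0,0,2],"twist": 0,"grip": 0.4}
    - {"offset": [0,0,2],"twist": 0,"grip": 0.4}

```text
time: 12.1
tool_pos: [0.4744, -0.0048, 0.2071]
tool_rot: [0.0, 0.71, 0.704, 0.0]
contact_force: [-0.1, -0.9, -2.5]
gripper_width: 0.604
```

>>> play_rows:
  increments:
    - {"offset": [0,0,0.7],"twist": 0,"grip": 0.4}
    - {"offset": [0,0,1.5],"twist": 0,"grip": 0.4}
    - {"offset": [0,0,1.5],"twist": 0,"grip": 0.4}

```text
time: 12.35
tool_pos: [0.4747, -0.0049, 0.2062]
tool_rot: [0.0, 0.71, 0.704, 0.0]
contact_force: [-1.1, -0.1, 0.8]
gripper_width: 0.601
```

>>> play_rows:
  increments:
    - {"offset": [0,0,0.7],"twist": 0,"grip": 0.4}
    - {"offset": [0,0,0.7],"twist": 0,"grip": 0.4}
    - {"offset": [0,0,0.7],"twist": 0,"grip": 0.4}

```text
time: 12.6
tool_pos: [0.4748, -0.0048, 0.2061]
tool_rot: [0.0, 0.71, 0.704, 0.0]
contact_force: [-3.1, 1.6, 4.8]
gripper_width: 0.603
```

The force has risen by about 6 N, so the van is standing on the floor. Releasing slowly.

>>> play_rows:
  increments:
    - {"offset": [0,0,0],"twist": 0,"grip": 0.62}
    - {"offset": [0,0,0],"twist": 0,"grip": 0.66}
    - {"offset": [0,0,0],"twist": 0,"grip": 0.72}
    - {"offset": [0,0,0],"twist": 0,"grip": 0.78}
    - {"offset": [0,0,0],"twist": 0,"grip": 0.8}

```text
time: 13.02
tool_pos: [0.4743, -0.0048, 0.2048]
tool_rot: [0.0, 0.71, 0.704, -0.0]
contact_force: [-0.5, 0.4, 0.1]
gripper_width: 0.804
```

>>> play_rows:
  increments:
    - {"offset": [0,0,-8],"twist": 0,"grip": 0.8}
    - {"offset": [0,0,-20],"twist": 0,"grip": 0.8}
    - {"offset": [0,0,-50],"twist": 0,"grip": 0.8}
    - {"offset": [0,0,-85],"twist": 0,"grip": 0.8}
    - {"offset": [0,0,-120],"twist": 0,"grip": 0.8}

```text
time: 13.43
tool_pos: [0.4738, -0.0047, 0.326]
tool_rot: [-0.001, 0.71, 0.704, -0.0]
contact_force: [1.8, -0.6, 1.2]
gripper_width: 0.796
```

>>> play_rows:
  increments:
    - {"offset": [0,0,-30],"twist": 0,"grip": 0.8}
    - {"offset": [-30,0,-50],"twist": 0,"grip": 0.8}
    - {"offset": [-65,0,-50],"twist": 0,"grip": 0.8}
    - {"offset": [-105,0,-50],"twist": 0,"grip": 0.8}
    - {"offset": [-145,0,-50],"twist": 0,"grip": 0.8}

```text
time: 13.85
tool_pos: [0.473, -0.151, 0.3767]
tool_rot: [0.001, 0.709, 0.705, 0.001]
contact_force: [1.2, 0.3, -0.3]
gripper_width: 0.798
```

```bash
python3 - <<'E'
from h import *
P,Rr=pose();im=grab('scene','s9');t=grab('top','t9')
print(manip.state()['time'],P)
for c in('scene','top'): print(find('van_center',c),find('bay',c),find('van',c),find('leaf_tab',c))
print(vanfit(t,[.474,-.005,1.57],(285,200),(365,270),z=.014))
a=cv2.resize(im[180:300,220:380],(640,480),interpolation=cv2.INTER_CUBIC)[:, :400]
b=cv2.resize(t[150:270,275:375],(400,480),interpolation=cv2.INTER_CUBIC)
cv2.imwrite('pics/s9c.png',np.hstack([a,b]))
E
```

```text
13.95 [ 0.47295162 -0.15100285  0.37669072]
[(array([ 0.4749, -0.0009,  0.048 ]), 0.87)] [(array([ 0.4769, -0.0039,  0.0153]), 0.83)] [(array([ 0.7234, -0.3295, -0.0017]), 0.75), (array([ 0.4782, -0.0023,  0.0098]), 0.72)] [(array([ 0.5918, -0.081 ,  0.1418]), 0.67)]
[(array([ 0.475 , -0.0046,  0.0392]), 0.75)] [(array([ 0.4744, -0.0049,  0.0124]), 0.94)] [(array([ 0.4742, -0.0052,  0.0177]), 0.84)] [(array([ 0.5953, -0.0834,  0.1464]), 0.73)]
(array([ 0.47392848, -0.00826336,  1.55662882]), np.float64(0.060634105088477885))
```

View pics/s9c.png

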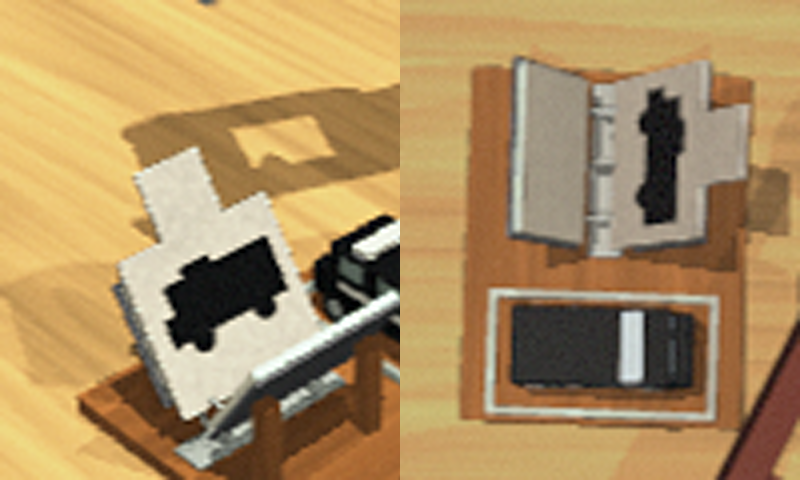

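The leaf lies on the right cover with the van picture up. The van stands centred inside the kerb (right panel, about (600,347)). Handing in.

```bash
python3 -c "
from plant import manip
print(manip.job_done()); s=manip.state(); print(s['time'],s['contact_force'])"
```

```text
the job is handed in; nothing more can be done
None
the job is handed in; nothing more can be done
```

The job is done and handed in at about 14 s, well inside the 56 s limit; the hand-in gave no verdict. I turned the leaf over the rings with the fingers loosely around its tab and lowered it onto the opposite cover. Then I gripped the van by its sides and set it down in the bay under force feedback before letting go.

**Leaf:** It rests on the -y cover with the van picture showing. The tab measured y ≈ -0.082 and z ≈ 0.144, about where the model puts it at the stop.

**Van:** It stands upright inside the kerb, about 2–4 mm from the bay centre and within about 1° of the bay's direction. The scene camera network put the van centre at z = 0.048, as expected. The top camera network said 0.039, and I put that down to its depth error.

**Bystanders:** I never went near the taxi, truck, cube or ramp. I did not measure their final positions. The networks never found the ramp; it shows only in the top and scene pictures taken at the start.

**Robot:** The gripper was clear of everything at hand-in.

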